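# Dispense a bearing bush from the parts wheel

## Task

The parts wheel on the turbo repair bench holds one round bearing bush among hex nuts, each in its own pocket. With the gate shut, turn the wheel by its bar knob until the bush's pocket sits over the drop hole; only then pull the gate open so that the bush drops into the catch tray below, and leave it lying there.

Things in the scene. Friction and masses are not known exactly. Their poses are not given: they have to be found in the camera images.
- bush_center (a point): Bearing bush: plain round brass tube upright in a wheel pocket, 24 mm outside diameter, 15 mm high, wide 17 mm bore, loose, about 35 g. Point: its centre, half-way up. It starts 45 to 75 degrees to one side or the other of the drop hole. Two other pockets hold brass hex nuts (18 mm over corners, 10 mm high, 6 mm hole). Bushes and nuts in the black bin near by do not belong to the job.
- wheel_top (a point): Parts wheel: twelve-sided aluminium disc, 184 mm across flats, 18 mm thick, lying 1 mm over a deck 70 mm above the table. Point: centre of its top face. Turns about the vertical axis here up to 3.1 rad either way, friction 0.06 N m, stays where left. Six open 28 mm square pockets, 60 degrees apart, centres 65 mm from the axis; the bush lags the pocket's centre by up to 2 mm.
- knob (a point): Black bar knob fixed on top of the wheel, on its axis: a bar 52 mm long, 16 mm thick, 40 mm high on a low boss. Point: on the wheel's axis, 28 mm above the wheel's top face and 18 mm below the bar's top, a good height to grip. Its y axis runs along the bar, x across it (grip across the 16 mm), z up. Turning the bar turns the wheel; one grasp suffices.
- drop_hole (a point): Hole in the dark square deck (210 mm wide) under the wheel, 65 mm from its axis, on the line from the axis to the gate post; the shut gate closes it. 56 mm wide across that line, 34 mm along it: the bush falls if its centre is within 14 mm of the hole's. Point: hole's centre at the deck's top, 70 mm above the table; y axis points to the wheel's axis, x across, z up.
- gate_post (a point): Black upright round post by which the gate is pulled, beside the deck: 18 mm diameter, 55 mm high, top 124 mm above the table. Point: on its axis, 24 mm below its top; 156 mm from the wheel's axis (91 mm beyond the hole) with the gate shut. y axis points to the wheel's axis. It moves level, straight outwards, with the gate.
- gate (a joint): Flat aluminium slide gate that closes the drop hole: 0 m shut (as at the start), 0.05 m fully open at its stop; grows as the post is pulled outwards, away from the wheel's axis. About 1.5 N of friction; stays where left. The bush drops once it is open by about 35 mm.
- tray (a point): Grey open catch tray on the table below hole and post, fixed to the dispenser: 110 mm (x) by 170 mm (y) outside, walls 4 mm thick and 30 mm high. Point: centre of its inner floor, 4 mm above the table, 115 mm from the wheel's axis on the line to the post; y axis points to the wheel's axis.
Mind the look-alikes: they are no part of the job. What is shaped like the part that bears bush_center but blue or red is not meant.

How it is judged:
On the way, in this order (a step that is already met when the one before it is completed fails the run):
1. the bush stands in the wheel over the drop hole (centre within 14 mm) with the gate still shut (horizontal distance between bush_center and drop_hole below 0.014 m and z of bush_center in the frame of drop_hole below 0.015 m and value of joint gate below 0.01 m), for 0.2 s.
2. the gate has been pulled open and the bush has dropped into the catch tray (value of joint gate above 0.025 m and z of bush_center in the frame of tray below 0.026 m and x of bush_center in the frame of tray between -0.055 and 0.055 m and y of bush_center in the frame of tray between -0.085 and 0.085 m), for 0.2 s.
At the end, for the whole second after the job is handed in: The bush lies at rest in the catch tray: its centre within the tray's outline (55 mm by 85 mm either side of its middle) and less than 26 mm above its floor (z of bush_center in the frame of tray below 0.026 m and x of bush_center in the frame of tray between -0.055 and 0.055 m and y of bush_center in the frame of tray between -0.085 and 0.085 m and linear speed of bush below 0.05 m/s); the robot touches nothing.
It fails at once if the gate is opened by more than 15 mm while the bush is still up in the wheel and not over the drop hole (centre more than 17 mm off) (value of joint gate above 0.015 m and z of bush_center in the frame of drop_hole above -0.005 m and horizontal distance between bush_center and drop_hole above 0.017 m).
It also fails if it takes over 38 s, if anything falls off the work surface, if the arm or the gripper's body presses on something with over 40 N, if the wrist force passes 120 N, or if a joint passes its speed limit or range.

## Robot

A 6-joint arm with a two-finger parallel gripper is mounted at the origin on the work surface. World frame = base frame: x ahead of the robot, y to its left, z up, the work surface at z = 0. Lengths are in m, angles in rad, forces in N, time in s.
With the tool pointing down it reaches from about 0.35 to 0.975 m from the base axis. Payload 4.9 kg.
Tool frame: the origin (TCP) lies midway between the tips of the shut fingers; the grasp point (between the pads) lies 19 mm behind it (manip.grip_point_offset is the distance from the TCP to the grasp point, in m); z points along the fingers, y is the direction in which the jaws open and shut (so a half turn about z gives the same grasp; the last joint's range is limited). The gripper opens to 85 mm and grips with 20 to 120 N. Pads are 22 mm wide; open, the fingers measure 114 mm over their backs; the gripper's body (76 mm by 85 mm) begins 54 mm behind the grasp point. The pads swing forward as they close: fully open they stand 13 mm farther back than shut.
Start: joints at [1.082, 0.053, 1.613, -0, 1.476, -0.119], TCP at [0.226, 0.583, 0.231] pointing down, gripper open.
Joint ranges: [-3.01, 3.01], [-1.01, 2.22], [0.06, 2.58], [-1.02, 4.17], [0.09, 2.62], [-3.14, 3.14]. Speed limits (rad/s): [2.57, 2.57, 3.14, 3.14, 3.14, 3.14].

## Interface

Orientations are given as a unit quaternion [w, x, y, z].
In Python, from plant import manip gives the robot as it stands. The module is installed in compiled form; this text tells all that it offers.
- The arm moves only by the tool send_rows, never from a script. Its argument "steps" is a list of rows, each a list of 6 numbers: the shift along the tool's x, y, z in m, then the turn, a rotation vector about the tool's x, y, z in degrees. In form: [[dx, dy, dz, wx, wy, wz], ...]. A call has 1 to 8 rows; each row shifts and turns the commanded pose from where the row before left it, along the tool's axes as they then stand; what a row does not reach is not made up. A row lasts 1/8 s, in which the tool goes at most 62.5 mm and 10.7 degrees, less where a joint would pass 70% of its speed; a pose out of reach is approached as far as the arm can. A call is refused whole if a number of a shift passes 0.0625 or a number of a turn 10.7, either way. A call with a gripper value outside its range is refused whole. "grip" is the opening, from 0 (shut) to 1 (fully open), set as the call begins (left out, the last holds). The fingers move at their own pace and stop on an object; the grip force is fixed at half the most. Time passes only in rows, so rows that do not move let the fingers close. It gives the time, the measured TCP pose, the force and the opening at its end, in the units of the state.
- manip.state(): the state, without advancing time (a new reading comes with each control period).
- manip.grab_frame(name): name is "side" or "top" or "wrist"; returns the picture (480x640x3 uint8, blue, green, red); there is no depth.
- manip.get_calibration(name): a dict with "K" (3x3 intrinsics, pixels), "R" (3x3) and "t" (3): a world point X has camera coordinates R X + t. Camera axes: x right, y down, z forward; pixel columns grow to the right and rows downward; lengths in m; the calibration is good to about 2 mm. A picture is of the moment at which its call begins: read the wrist's pose just before it. get_calibration takes no time and is no camera call; for the wrist camera it gives the pose at the moment of the call.
- manip.job_done(): hands the job in, once; it reports no verdict.
The state is a dict: "time": time; "joint_pos": joint angles; "joint_vel": joint speeds; "joint_efforts": joint torques, N m; "tool_pos": TCP position; "tool_rot": TCP orientation; "contact_force": force on the tool from outside, world axes, zero at the start; "ft_torque": the same for the moment, N m; "gripper_width": opening from 0.0 (shut) to 1.0 (fully open).
Only numpy, scipy, OpenCV 4.12 (cv2) and the standard library are available. Lean on these libraries where they do the work, as an engineer would, in place of code of your own. Each camera call takes 0.05 s, during which the arm holds its last target.

## Working session

There is one attempt and no reset: what is moved stays moved. The work goes in short steps, Python scripts to look and compute and a tool call to move; the robot and the scene stay as the last step left them, time stands still between calls to the robot, and variables do not carry over. Pictures are saved under pics/ and viewed, and the job is handed in when it is done.

Besides the shell and the picture viewer there is one more tool, called after ">>>" as name(argument=value, ...), one argument or row to a line, values as JSON. send_rows: Moves the arm, as the interface text tells. Its arguments: {"type":"object","properties":{"steps":{"type":"array"},"grip":{"type":"number"}},"required":["steps"]}

```bash
mkdir -p pics; python3 - <<'E'
from plant import manip
import cv2
s=manip.state();print(s)
for n in("side","top","wrist"):
    c=manip.get_calibration(n);print(n,c)
    cv2.imwrite(f"pics/{n}0.png",manip.grab_frame(n))
print(manip.state()["time"],manip.grip_point_offset)
E
```

```text
{'time': 0.0, 'joint_pos': array([ 1.08202169e+00,  5.33735085e-02,  1.61430076e+00, -1.10511756e-05,
        1.47603073e+00, -1.18985411e-01]), 'joint_vel': array([ 0.00134306,  0.00190706,  0.00033719, -0.00152658, -0.00018802,
       -0.00123622]), 'joint_efforts': array([-1.94888678e-03, -3.93687665e+01, -3.70172918e+01, -2.06074205e-04,
        7.02439065e-03,  3.12659074e-05]), 'tool_pos': array([0.22558054, 0.58218991, 0.23004868]), 'tool_rot': array([-3.10784935e-04,  1.83842322e-01,  9.82955180e-01, -1.00942816e-03]), 'contact_force': array([ 0.03071348, -0.76045735,  0.24282799]), 'ft_torque': array([ 0.02276682, -0.06506086,  0.00361304]), 'gripper_width': 1.0015090347688629}
side {'K': array([[461.29858057,   0.        , 323.64809846],
       [  0.        , 461.29858057, 235.19718076],
       [  0.        ,   0.        ,   1.        ]]), 'R': array([[ 0.78645137, -0.61745812, -0.01548256],
       [-0.41673062, -0.51195129, -0.75116009],
       [ 0.45588358,  0.59720294, -0.65993849]]), 't': array([-0.44925438,  0.33543562,  0.43759033])}
top {'K': array([[547.3280806 ,   0.        , 323.75776756],
       [  0.        , 547.3280806 , 250.9900063 ],
       [  0.        ,   0.        ,   1.        ]]), 'R': array([[-0.00434114, -0.99887845, -0.04714866],
       [-0.9958044 ,  0.00862783, -0.09109974],
       [ 0.09140436,  0.04655536, -0.99472501]]), 't': array([0.03679449, 0.62218657, 0.67989191])}
wrist {'K': array([[375.36775078,   0.        , 320.16498755],
       [  0.        , 375.36775078, 239.61568871],
       [  0.        ,   0.        ,   1.        ]]), 'R': array([[ 0.36092371,  0.93259481, -0.00099429],
       [ 0.8984426 , -0.34742017,  0.26851466],
       [ 0.25006994, -0.09780662, -0.96327509]]), 't': array([-0.62577231, -0.03452586,  0.37709224])}
0.15 0.0187
```

View pics/top0.png

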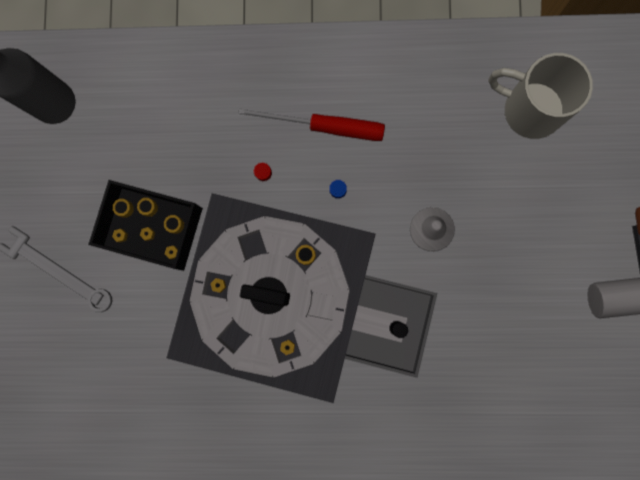

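View pics/side0.png

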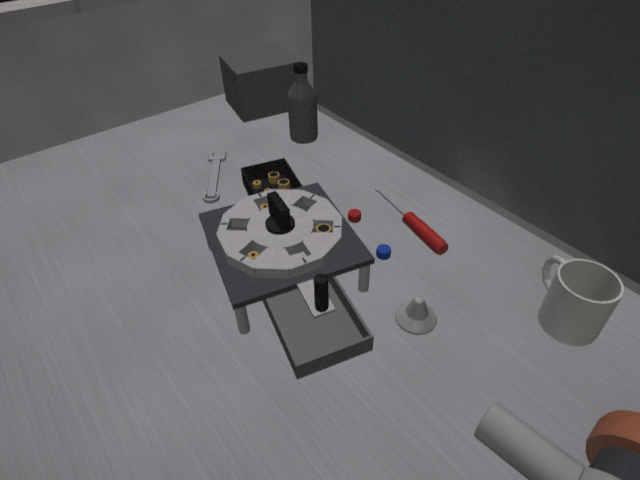

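View pics/wrist0.png

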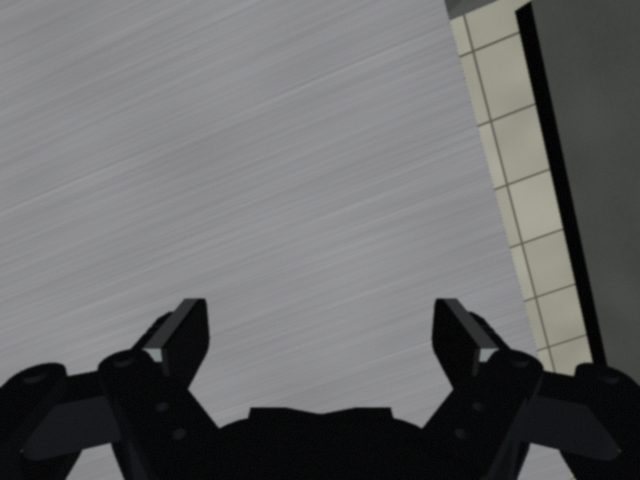

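The top view shows the wheel at about (269,296) with its knob, and the post at (399,329). There are three candidates for the bush:
- **Brass ring at (306,254):** it stands in a wheel pocket and is round with a wide bore, so it fits the description.
- **Nuts at (217,286) and (287,348):** these are hex.
- **Rings at (122,207), (146,206) and (172,224):** these lie in the bin.

The red and blue caps are decoys. The next step is a crop to confirm the bush, plus the measurements.

```bash
cat > h.py <<'E'
import numpy as np, cv2
from plant import manip
def ray(n,uv,z):
    c=manip.get_calibration(n);K,R,t=c["K"],c["R"],c["t"]
    d=R.T@np.linalg.solve(K,np.array([uv[0],uv[1],1.]));o=-R.T@t
    return o+d*(z-o[2])/d[2]
def proj(n,X):
    c=manip.get_calibration(n);p=c["K"]@(c["R"]@np.asarray(X)+c["t"]);return p[:2]/p[2]
E
python3 - <<'E'
from h import *
im=cv2.imread("pics/top0.png")
cv2.imwrite("pics/crop0.png",cv2.resize(im[185:405,160:445],None,fx=2.7,fy=2.7,interpolation=cv2.INTER_CUBIC))
g=cv2.cvtColor(im,cv2.COLOR_BGR2GRAY);hsv=cv2.cvtColor(im,cv2.COLOR_BGR2HSV)
roi=np.zeros_like(g);roi[185:405,160:445]=255
# brass
m=cv2.inRange(hsv,(12,110,60),(35,255,255))&roi
for c in cv2.findContours(m,0,1)[0]:
    if cv2.contourArea(c)>30:
        (u,v),r=cv2.minEnclosingCircle(c);print("brass",u,v,r,ray("top",(u,v),.083))
# wheel: bright connected comp
for th in(100,115,130):
    w=((g>th)*255).astype(np.uint8);w&=cv2.circle(np.zeros_like(g),(270,296),86,255,-1)
    w=cv2.morphologyEx(w,cv2.MORPH_OPEN,np.ones((2,2)))
    c=max(cv2.findContours(w,0,1)[0],key=cv2.contourArea);h=cv2.convexHull(c)
    P=np.array([ray("top",p[0],.089)[:2] for p in h.astype(float)]).astype(np.float32)
    (cx,cy),r=cv2.minEnclosingCircle(P);e=cv2.fitEllipse(P);print("wheel",th,cx,cy,r,e,cv2.contourArea(c))
# dark: knob and post
m=((g<28)*255).astype(np.uint8)&roi
n,l,st,ce=cv2.connectedComponentsWithStats(m)
for i in range(1,n):
    if st[i,4]>40: print("dark",st[i],ce[i])
# deck
print(g[200:400:20,160:445:15])
E
```

```text
brass 287.0 347.0 7.615873336791992 [0.50391304 0.074218   0.083     ]
brass 217.43939208984375 284.9545593261719 7.500494956970215 [0.5776133  0.15826932 0.083     ]
brass 170.64285278320312 251.64285278320312 6.566094875335693 [0.61829255 0.21616766 0.083     ]
brass 305.0949401855469 254.11602783203125 10.156534194946289 [0.61390909 0.05263985 0.083     ]
brass 172.03216552734375 223.41812133789062 8.928028106689453 [0.65282229 0.21519379 0.083     ]
wheel 100 0.5637979507446289 0.0942777618765831 0.09362459182739258 ((0.5637333393096924, 0.09424062818288803), (0.1847478598356247, 0.18521861732006073), 152.12088012695312) 14852.5Traceback (most recent call last):
  File "<stdin>", line 15, in <module>
ValueError: max() iterable argument is empty
```

View pics/crop0.png

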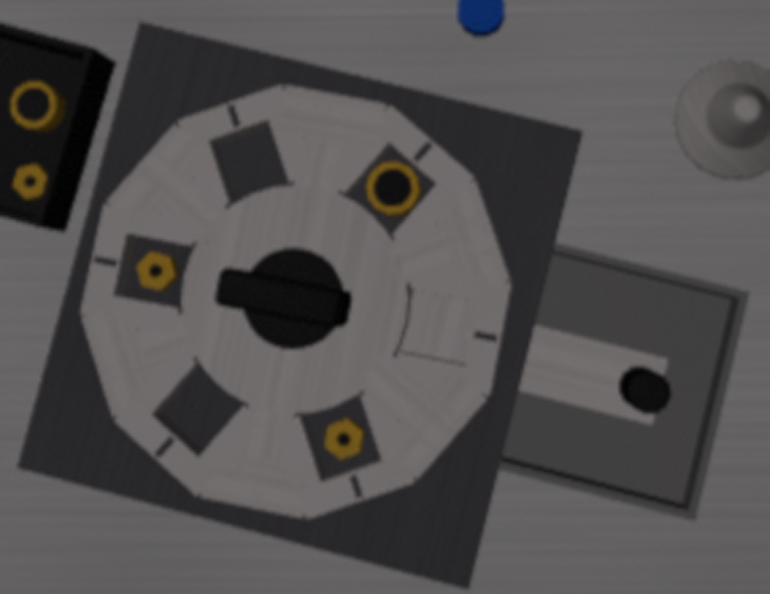

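The crop confirms the bush: a round ring with a wide bore, alone in its pocket at crop (392,188). The gate shows through the empty pocket at crop (435,322).

```bash
python3 - <<'E'
from h import *
im=cv2.imread("pics/top0.png")
g=cv2.cvtColor(im,cv2.COLOR_BGR2GRAY)
C=np.array([0.5637,0.0943])
c=manip.get_calibration("top");print("cam",-c["R"].T@c["t"])
# deck corners from crop px
cp=lambda u,v:(160+u/2.7,185+v/2.7)
D=[ray("top",cp(*p),.07)[:2] for p in((141,23),(581,131),(468,587),(20,466))]
D=np.array(D);print("deck",D,D.mean(0),[np.linalg.norm(D[i]-D[i-1]) for i in range(4)])
d=(D[1]-D[0])+(D[2]-D[3]);print("dir deck",np.degrees(np.arctan2(d[1],d[0])))
m=((g<25)*255).astype(np.uint8)
n,l,st,ce=cv2.connectedComponentsWithStats(m)
for i in range(1,n):
    x,y=ce[i]
    if st[i,4]>30 and 240<x<430 and 240<y<400:
        print("dark",st[i],ce[i])
        c=cv2.findContours((l==i).astype(np.uint8),0,1)[0][0];print(cv2.minAreaRect(c))
for z in(.124,.112,.1,.085):
    q=ray("top",(399,329),z)[:2];d=q-C;print(z,q,np.linalg.norm(d),np.degrees(np.arctan2(d[1],d[0])))
# tray outer rim z=.03 corners
for p in((748,292),(694,518)): print("tray",ray("top",cp(*p),.03))
# bush & nut angles
for p in((.6139,.0526),(.5039,.0742),(.5776,.1583)):
    d=np.array(p)-C;print(np.degrees(np.arctan2(d[1],d[0])),np.linalg.norm(d))
# ticks at pocket marks
for p in((424,151),(485,336),(356,486),(164,447),(105,261),(234,116)):
    d=ray("top",cp(*p),.089)[:2]-C;print("tick",np.degrees(np.arctan2(d[1],d[0])),np.linalg.norm(d))
E
python3 -c "
import cv2
im=cv2.imread('pics/side0.png');cv2.imwrite('pics/crop1.png',cv2.resize(im[170:380,190:390],None,fx=2.8,fy=2.8,interpolation=cv2.INTER_CUBIC))
im=cv2.imread('pics/top0.png');cv2.imwrite('pics/crop2.png',cv2.convertScaleAbs(cv2.resize(im[250:350,220:430],None,fx=3.8,fy=3.8,interpolation=cv2.INTER_CUBIC),alpha=2))"
```

```text
cam [ 5.57590767e-01 -2.67515274e-04  7.34721331e-01]
deck [[ 0.69172196  0.16953432]
 [ 0.63951533 -0.03201111]
 [ 0.43766496  0.02022386]
 [ 0.49018212  0.22168992]] [0.56477109 0.09485924] [np.float64(0.20817903640490684), np.float64(0.20819724724572616), np.float64(0.20849955147212515), np.float64(0.2081985233281736)]
dir deck -104.56633269346764
dark [300 249  12  11 110] [305.05454545 254.        ]
((305.5, 254.0), (10.0, 11.0), 90.0)
dark [ 241  278   48   35 1144] [266.32517483 294.81468531]
((264.8999938964844, 296.20001220703125), (34.46882247924805, 45.22056579589844), 71.56504821777344)
dark [390 322  18  15 206] [398.57281553 328.97572816]
((398.50006103515625, 329.0000305175781), (17.8885440826416, 12.969194412231445), 26.56505012512207)
0.124 [ 0.52680561 -0.05418191] 0.1529969759212262 -103.95410310500522
0.112 [ 0.52620072 -0.05524127] 0.15417129538655422 -104.0773324605097
0.1 [ 0.52559582 -0.05630063] 0.15534631722731077 -104.19869818476435
0.085 [ 0.5248397  -0.05762483] 0.15681605818973077 -104.3478467977908
tray [ 0.56720792 -0.11140355  0.03      ]
tray [ 0.46236612 -0.08404307  0.03      ]
-39.71564253434645 0.06526047808589822
-161.42145303284678 0.063087637457746
77.74637692642929 0.06549206058752466
tick -40.81423639330378 0.08629135971568964
tick -100.80874402095438 0.08417747732755561
tick -161.68991480449702 0.08432476231851173
tick 137.77109951603478 0.0856119623373685
tick 78.17871842442091 0.08675892581562908
tick 18.93228437461283 0.08641854136888427
```

View pics/crop1.png

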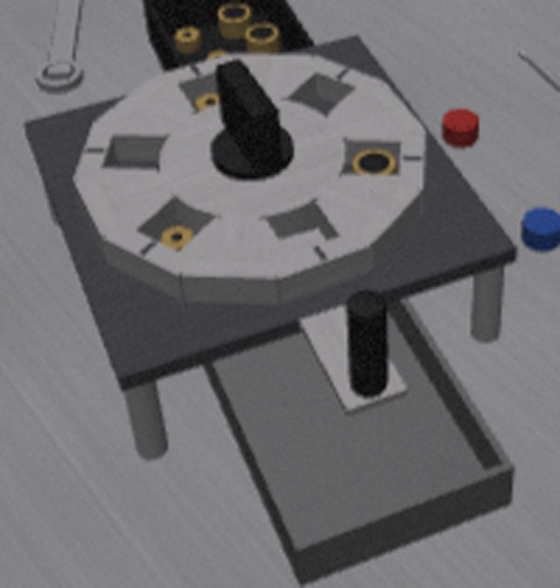

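View pics/crop2.png

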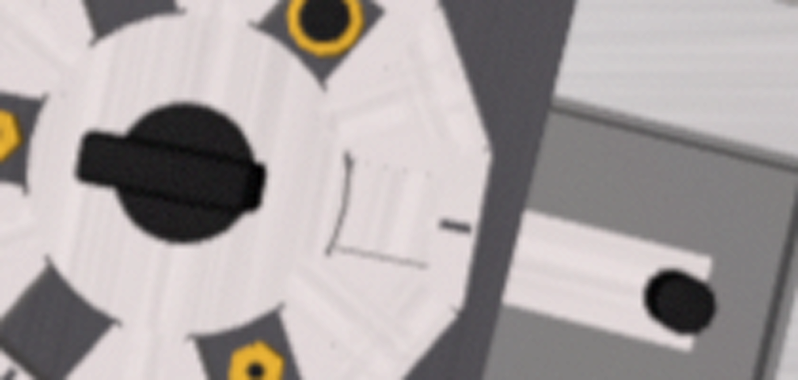

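Measurements:

| Item | Value | Check |
|---|---|---|
| Wheel axis | (0.564, 0.0945) | diameter 185 mm, matches the size given |
| Bush angle | −40° | 65 mm from the axis, matches |
| Hole/post direction | −104.5° | post measured about 155 mm from the axis, matches |
| Bar direction | −101° | |

The wheel has to turn about −64.5°. First I'll set the jaw to −11°, then travel to above the knob.

>>> send_rows(
  steps=[
    [0,0,0,0,0,10],
    [0,0,0,0,0,10],
    [0,0,0,0,0,10],
    [0,0,0,0,0,10],
    [0,0,0,0,0,10],
    [0,0,0,0,0,10],
    [0,0,0,0,0,10],
    [0,0,0,0,0,10],
  ],
  grip=1,
)

```text
time: 1.15
tool_pos: [0.2258, 0.5825, 0.2308]
tool_rot: [0.0, 0.774, 0.633, -0.0]
contact_force: [0.4, 0.7, 0.1]
gripper_width: 0.999
```

>>> send_rows(
  steps=[
    [-0.034,0.035,0,0,0,0],
    [-0.034,0.035,0,0,0,0],
    [-0.034,0.035,0,0,0,0],
    [-0.034,0.035,0,0,0,0],
    [-0.034,0.035,0,0,0,0],
    [-0.034,0.035,0,0,0,0],
    [-0.034,0.035,0,0,0,0],
    [-0.034,0.035,0,0,0,0],
  ],
)

```text
time: 2.15
tool_pos: [0.4483, 0.2601, 0.231]
tool_rot: [-0.0, 0.773, 0.635, -0.0]
contact_force: [-0.4, 0.4, 1.2]
gripper_width: 0.998
```

>>> send_rows(
  steps=[
    [-0.034,0.035,0,0,0,0],
    [-0.034,0.035,0,0,0,0],
    [-0.034,0.035,0,0,0,0],
    [-0.034,0.035,0,0,0,0],
    [0,0,0,0,0,0],
    [0,0,0,0,0,0],
  ],
)

```text
time: 2.9
tool_pos: [0.5583, 0.1012, 0.2309]
tool_rot: [-0.001, 0.773, 0.635, -0.0]
contact_force: [-0.2, 0.6, -0.8]
gripper_width: 1.002
```

```bash
cat > go.py <<'E'
from h import *
import sys
from scipy.spatial.transform import Rotation as Ro
def rel(target,yang):
    s=manip.state();q=s["tool_rot"];R=Ro.from_quat([q[1],q[2],q[3],q[0]]).as_matrix()
    d=R.T@(np.array(target)-s["tool_pos"]);ya=np.degrees(np.arctan2(R[1,1],R[0,1]))
    print("t",s["time"],"pos",s["tool_pos"].round(4),"yang",ya.round(2),"z",R[:,2].round(3),"F",s["contact_force"].round(1),"w",round(s["gripper_width"],3))
    print("delta tool mm",(d*1000).round(1),"turn about tool z",round(-(yang-ya),2))
E
python3 - <<'E'
from go import *
rel((.564,.0945,.098),-11)
cv2.imwrite("pics/w1.png",manip.grab_frame("wrist"))
E
```

```text
t 2.9 pos [0.5583 0.1012 0.2309] yang -11.2 z [-0.001  0.    -1.   ] F [-0.2  0.6 -0.8] w 1.002
delta tool mm [ -5.5   7.  132.8] turn about tool z -0.2
```

View pics/w1.png

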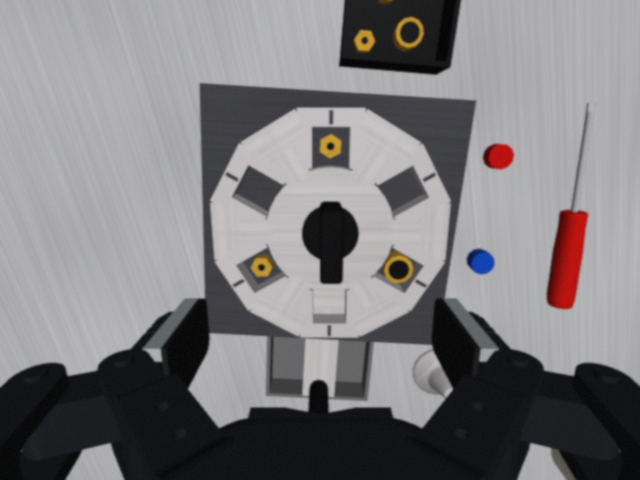

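The wrist view shows the bar upright in the picture at u≈331, about 7 mm to the right of the jaws' midline. That agrees with the top view. Descending next, then closing.

>>> send_rows(
  steps=[
    [-0.0055,0.007,0.02,0,0,0],
    [0,0,0.03,0,0,0],
    [0,0,0.03,0,0,0],
    [0,0,0.028,0,0,0],
    [0,0,0.015,0,0,0],
    [0,0,0.01,0,0,0],
    [0,0,0,0,0,0],
    [0,0,0,0,0,0],
  ],
)

```text
time: 3.95
tool_pos: [0.5654, 0.0943, 0.0995]
tool_rot: [0.001, 0.773, 0.635, 0.001]
contact_force: [-0.1, -0.3, -0.4]
gripper_width: 0.998
```

>>> send_rows(
  steps=[
    [0,0,0,0,0,0],
    [0,0,0,0,0,0],
    [0,0,0,0,0,0],
    [0,0,0,0,0,0],
    [0,0,0,0,0,0],
    [0,0,0,0,0,0],
    [0,0,0,0,0,0],
    [0,0,0,0,0,0],
  ],
  grip=0,
)

```text
time: 4.95
tool_pos: [0.5644, 0.0943, 0.0985]
tool_rot: [-0.0, 0.773, 0.635, -0.0]
contact_force: [-4.3, -0.6, 5.2]
gripper_width: 0.181
```

```bash
python3 - <<'E'
from go import *
rel((.564,.0945,.098),-75.5)
cv2.imwrite("pics/w2.png",manip.grab_frame("wrist"))
E
```

```text
t 4.95 pos [0.5644 0.0943 0.0985] yang -11.19 z [-0.001  0.    -1.   ] F [-4.3 -0.6  5.2] w 0.181
delta tool mm [ 0.1 -0.4  0.5] turn about tool z 64.31
```

View pics/w2.png

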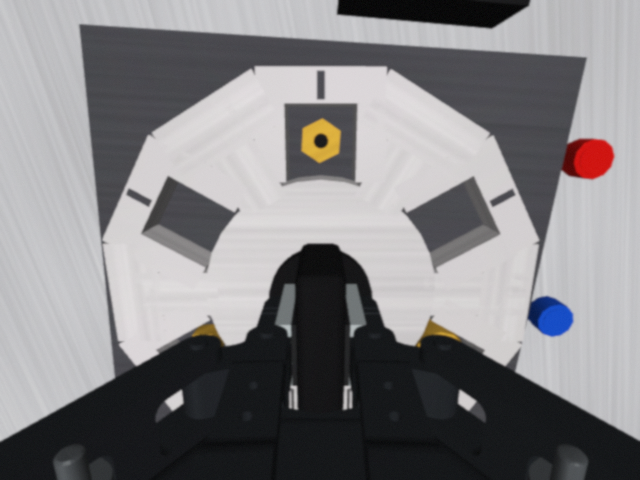

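The bar is held: opening 0.181 is about 15.4 mm, against a 16 mm bar. Now turning by about 64.5°.

>>> send_rows(
  steps=[
    [0,0,0,0,0,4],
    [0,0,0,0,0,6],
    [0,0,0,0,0,6],
    [0,0,0,0,0,6],
    [0,0,0,0,0,6],
    [0,0,0,0,0,6],
    [0,0,0,0,0,6],
    [0,0,0,0,0,6],
  ],
)

```text
time: 6.0
tool_pos: [0.5639, 0.0945, 0.0985]
tool_rot: [-0.0, 0.96, 0.281, -0.001]
contact_force: [-6.4, 0.3, 6.0]
gripper_width: 0.181
```

>>> send_rows(
  steps=[
    [0,0,0,0,0,6],
    [0,0,0,0,0,5],
    [0,0,0,0,0,4],
    [0,0,0,0,0,3.5],
    [0,0,0,0,0,0],
    [0,0,0,0,0,0],
  ],
)

```text
time: 6.75
tool_pos: [0.5639, 0.0948, 0.0985]
tool_rot: [-0.001, 0.992, 0.125, -0.001]
contact_force: [-6.5, 1.7, 6.4]
gripper_width: 0.18
```

```bash
python3 - <<'E'
from go import *
rel((.564,.0945,.098),-75.5)
cv2.imwrite("pics/t3.png",manip.grab_frame("top")[150:420,140:500])
E
```

```text
t 6.75 pos [0.5639 0.0948 0.0985] yang -75.68 z [-0.002  0.001 -1.   ] F [-6.5  1.7  6.4] w 0.18
delta tool mm [0.1 0.3 0.5] turn about tool z -0.18
```

View pics/t3.png

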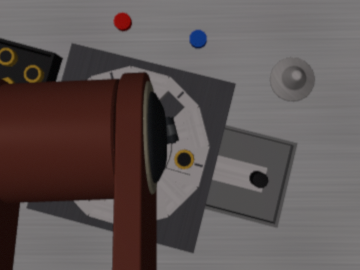

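The bush is now at crop (184,159), near the gate line. Release, lift, then check the numbers.

>>> send_rows(
  steps=[
    [0,0,0,0,0,0],
    [0,0,0,0,0,0],
    [0,0,0,0,0,0],
    [0,0,0,0,0,0],
    [0,0,-0.02,0,0,0],
    [0,0,-0.03,0,0,0],
    [0,0,-0.03,0,0,0],
    [0,0,-0.02,0,0,0],
  ],
  grip=1,
)

```text
time: 7.8
tool_pos: [0.5656, 0.0943, 0.2018]
tool_rot: [0.0, 0.992, 0.125, 0.002]
contact_force: [-0.2, 1.3, 0.6]
gripper_width: 1.001
```

```bash
python3 - <<'E'
from go import *
C=np.array([.564,.0945])
rel((.525,-.0565,.081),-14.5)
im=manip.grab_frame("top");cv2.imwrite("pics/t4.png",im)
hsv=cv2.cvtColor(im,cv2.COLOR_BGR2HSV);m=cv2.inRange(hsv,(12,110,60),(35,255,255))
for c in cv2.findContours(m,0,1)[0]:
    (u,v),r=cv2.minEnclosingCircle(c)
    if r>7 and u>200:
        p=ray("top",(u,v),.083)[:2];d=p-C;print(u,v,r,p,np.linalg.norm(d),np.degrees(np.arctan2(d[1],d[0])))
th=np.radians(-104.5);print("hole",C+.065*np.array([np.cos(th),np.sin(th)]))
cv2.imwrite("pics/t4c.png",cv2.resize(im[185:405,160:445],None,fx=2.7,fy=2.7))
E
```

```text
t 7.8 pos [0.5656 0.0943 0.2018] yang -75.69 z [ 0.004  0.    -1.   ] F [-0.2  1.3  0.6] w 1.001
delta tool mm [-77.1 136.  120.6] turn about tool z -61.19
323.6944580078125 309.0 9.69453239440918 [0.54841682 0.03060978] 0.06576317635933551 -103.70712775918486
555.5 7.0 15.207006454467773 [ 0.9145236  -0.25466111] 0.4947527401438957 -44.88842855923946
hole [0.5477253 0.0315704]
```

View pics/t4c.png

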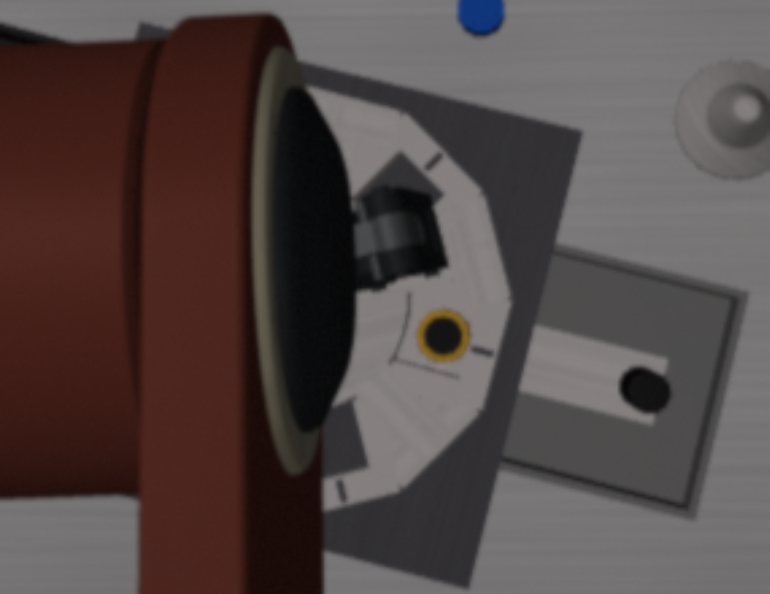

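The bush measures about 1.2 mm from the hole's centre and the gate is still shut. Next I rotate the jaw to −14.5° and move over the post.

>>> send_rows(
  steps=[
    [0,0,0,0,0,-10.2],
    [0,0,0,0,0,-10.2],
    [0,0,0,0,0,-10.2],
    [0,0,0,0,0,-10.2],
    [0,0,0,0,0,-10.2],
    [0,0,0,0,0,-10.2],
    [-0.03,0,0,0,0,0],
    [-0.04,0,0,0,0,0],
  ],
)

```text
time: 8.85
tool_pos: [0.5466, 0.0263, 0.1979]
tool_rot: [-0.0, 0.79, 0.613, -0.0]
contact_force: [0.5, 0.2, 0.0]
gripper_width: 0.995
```

>>> send_rows(
  steps=[
    [-0.05,0,0,0,0,0],
    [-0.036,0,0,0,0,0],
    [0,0,0,0,0,0],
    [0,0,0,0,0,0],
  ],
)

```text
time: 9.35
tool_pos: [0.5255, -0.0564, 0.1981]
tool_rot: [-0.0, 0.791, 0.612, 0.0]
contact_force: [0.3, 0.7, -0.2]
gripper_width: 1.003
```

```bash
python3 - <<'E'
from go import *
rel((.525,-.0565,.081),-14.5)
cv2.imwrite("pics/w5.png",manip.grab_frame("wrist"))
cv2.imwrite("pics/s5.png",manip.grab_frame("side"))
print(proj("wrist",(.525,-.0565,.124)),proj("side",(.525,-.0565,.124)),proj("wrist",(.525,-.0565,.07)))
E
```

```text
t 9.35 pos [ 0.5255 -0.0564  0.1981] yang -14.5 z [-0.     0.001 -1.   ] F [ 0.3  0.7 -0.2] w 1.003
delta tool mm [ -0.3  -0.4 117.1] turn about tool z 0.0
[319.56512782 255.92618946] [320.85340482 278.28484755] [319.60104821 233.49950659]
```

View pics/w5.png

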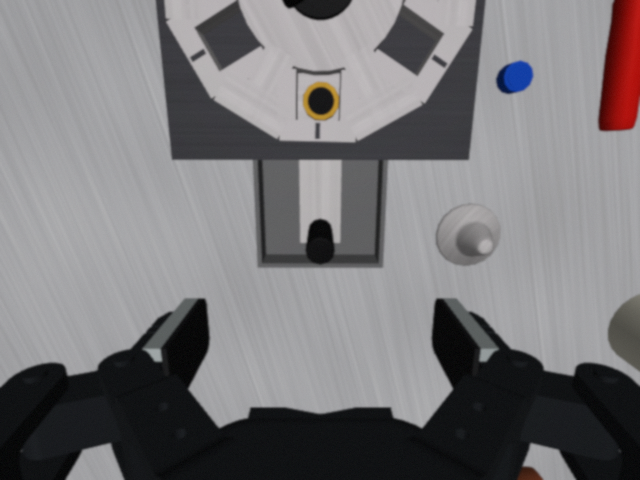

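View pics/s5.png

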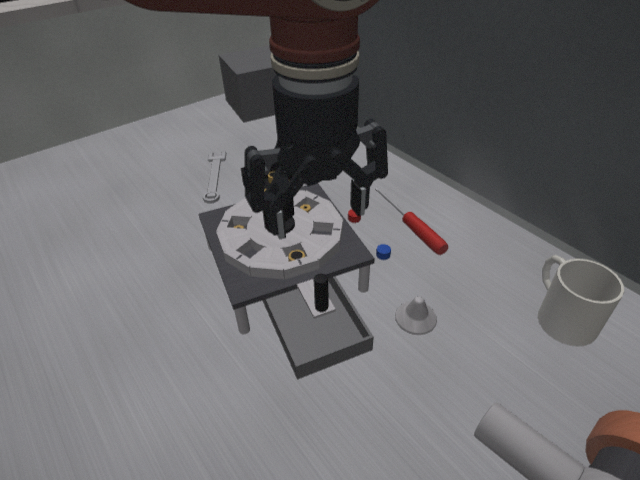

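The post top is at (320,250) in the wrist view and (321,278) in the side view. Predictions were (320,256) and (321,278), so they agree within about 3 mm. Descending with a 1 mm inward nudge, then gripping.

>>> send_rows(
  steps=[
    [0.001,0,0.02,0,0,0],
    [0,0,0.03,0,0,0],
    [0,0,0.03,0,0,0],
    [0,0,0.022,0,0,0],
    [0,0,0.015,0,0,0],
    [0,0,0,0,0,0],
    [0,0,0,0,0,0],
  ],
)

```text
time: 10.32
tool_pos: [0.5264, -0.0558, 0.082]
tool_rot: [0.001, 0.791, 0.612, 0.0]
contact_force: [-1.0, -0.2, 0.8]
gripper_width: 0.998
```

>>> send_rows(
  steps=[
    [0,0,0,0,0,0],
    [0,0,0,0,0,0],
    [0,0,0,0,0,0],
    [0,0,0,0,0,0],
    [0,0,0,0,0,0],
    [0,0,0,0,0,0],
    [0,0,0,0,0,0],
    [0,0,0,0,0,0],
  ],
  grip=0,
)

```text
time: 11.32
tool_pos: [0.5254, -0.0558, 0.0817]
tool_rot: [-0.0, 0.791, 0.612, -0.0]
contact_force: [-5.8, 0.3, 5.3]
gripper_width: 0.191
```

```bash
python3 - <<'E'
from go import *
rel((.525,-.0565,.081),-14.5)
cv2.imwrite("pics/w6.png",manip.grab_frame("wrist"))
E
```

```text
t 11.325 pos [ 0.5254 -0.0558  0.0817] yang -14.48 z [-0.001  0.    -1.   ] F [-5.8  0.3  5.3] w 0.191
delta tool mm [-0.8 -0.2  0.7] turn about tool z 0.02
```

View pics/w6.png

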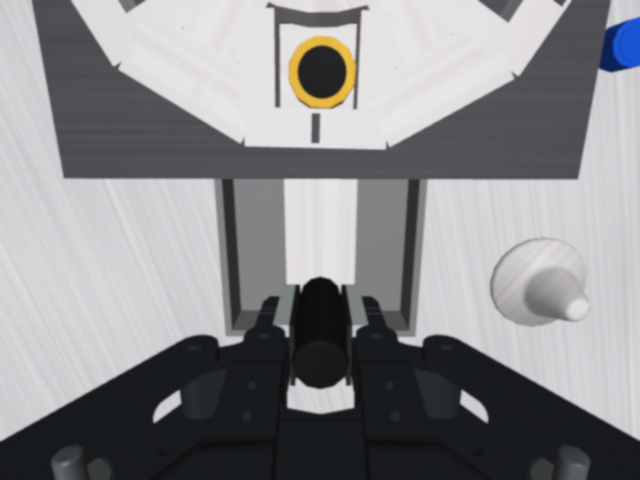

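The post is held between the pads, and the bush at (322,72) is still centred over the gate strip. Now pulling outwards 48 mm.

>>> send_rows(
  steps=[
    [-0.004,0,0,0,0,0],
    [-0.007,0,0,0,0,0],
    [-0.008,0,0,0,0,0],
    [-0.008,0,0,0,0,0],
    [-0.008,0,0,0,0,0],
    [-0.007,0,0,0,0,0],
    [-0.006,0,0,0,0,0],
    [0,0,0,0,0,0],
  ],
)

```text
time: 12.38
tool_pos: [0.5132, -0.1026, 0.0817]
tool_rot: [-0.0, 0.791, 0.612, -0.001]
contact_force: [-5.6, 0.0, 5.7]
gripper_width: 0.193
```

>>> send_rows(
  steps=[
    [0,0,0,0,0,0],
    [0,0,0,0,0,0],
    [0,0,0,0,0,0],
    [0,0,0,0,0,0],
  ],
)

```text
time: 12.88
tool_pos: [0.5132, -0.1026, 0.0817]
tool_rot: [-0.0, 0.791, 0.612, -0.001]
contact_force: [-5.1, 1.0, 6.7]
gripper_width: 0.191
```

```bash
python3 - <<'E'
from go import *
rel((.525,-.0565,.081),-14.5)
cv2.imwrite("pics/w7.png",manip.grab_frame("wrist"))
E
```

```text
t 12.875 pos [ 0.5132 -0.1026  0.0817] yang -14.49 z [-0.002 -0.    -1.   ] F [-5.1  1.   6.7] w 0.191
delta tool mm [47.6 -0.1  0.6] turn about tool z 0.01
```

View pics/w7.png

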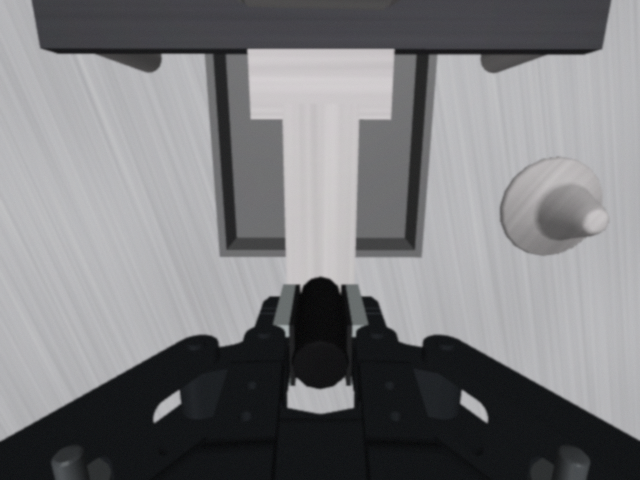

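The gate is open about 48 mm. Now I release, lift clear and check where the bush went.

>>> send_rows(
  steps=[
    [0,0,0,0,0,0],
    [0,0,0,0,0,0],
    [0,0,0,0,0,0],
    [0,0,0,0,0,0],
    [0,0,-0.02,0,0,0],
    [0,0,-0.03,0,0,0],
    [0,0,-0.04,0,0,0],
    [0,0,-0.04,0,0,0],
  ],
  grip=1,
)

```text
time: 13.92
tool_pos: [0.5136, -0.1022, 0.2123]
tool_rot: [-0.0, 0.791, 0.612, -0.0]
contact_force: [0.6, -0.2, 0.1]
gripper_width: 0.999
```

>>> send_rows(
  steps=[
    [0,0,0,0,0,0],
    [0,0,0,0,0,0],
  ],
)

```text
time: 14.18
tool_pos: [0.5135, -0.1022, 0.2107]
tool_rot: [-0.0, 0.791, 0.612, -0.0]
contact_force: [0.7, 0.5, -0.8]
gripper_width: 1.0
```

```bash
python3 - <<'E'
from go import *
rel((.525,-.0565,.081),-14.5)
cv2.imwrite("pics/t8.png",cv2.resize(manip.grab_frame("top")[185:405,160:445],None,fx=2.7,fy=2.7))
cv2.imwrite("pics/s8.png",cv2.resize(manip.grab_frame("side")[170:390,190:400],None,fx=2.7,fy=2.7))
E
```

```text
t 14.175 pos [ 0.5135 -0.1022  0.2107] yang -14.49 z [-0.001  0.    -1.   ] F [ 0.7  0.5 -0.8] w 1.0
delta tool mm [ 47.1  -0.2 129.7] turn about tool z 0.01
```

View pics/t8.png

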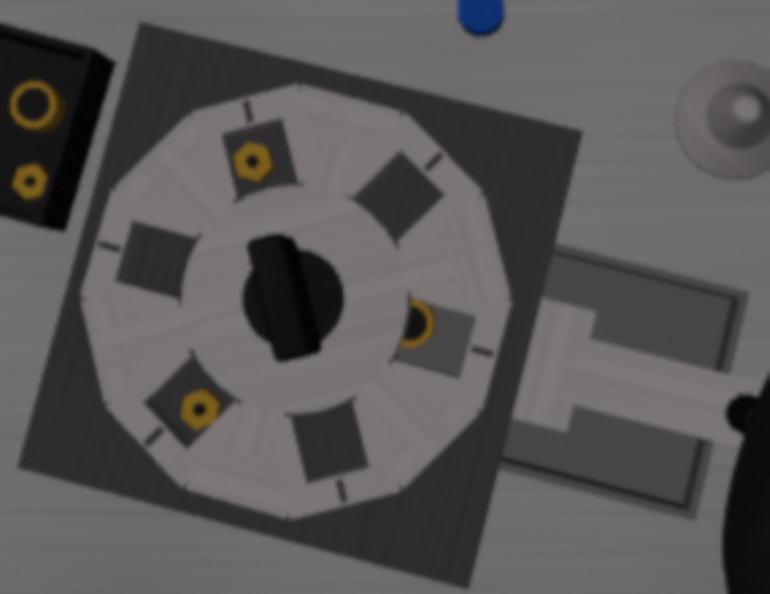

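View pics/s8.png

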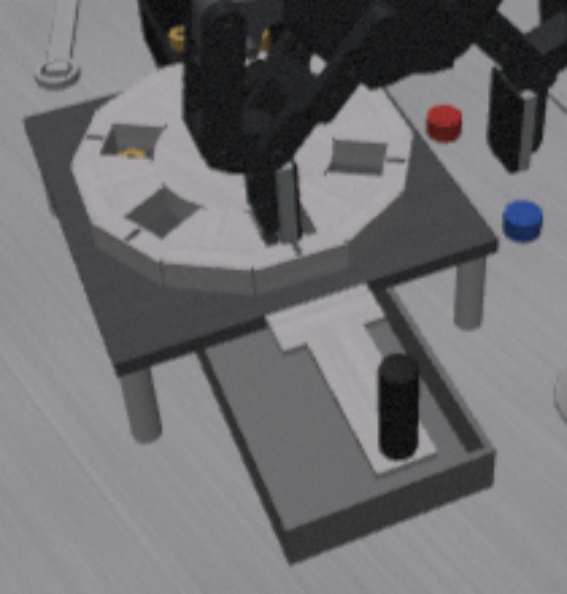

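Through the pocket in the top view, the bush's ring is now at about crop (413,324), smaller and partly hidden. I'll check that against tray-floor height.

```bash
python3 - <<'E'
from go import *
C=np.array([.564,.0945]);th=np.radians(-104.5);e=np.array([np.cos(th),np.sin(th)]);H=C+.065*e
for z in(.0115,.07,.083): p=proj("top",(*H,z));print(z,(p-[160,185])*2.7)
t=cv2.imread("pics/t8.png");m=cv2.inRange(cv2.cvtColor(t,cv2.COLOR_BGR2HSV),(12,100,50),(35,255,255));m[:, :380]=0;m[:250]=0;m[400:]=0
ys,xs=np.nonzero(m);print(len(xs),xs.min(),xs.max(),ys.min(),ys.max())
# right edge of ring = outer; diameter in px at floor:
uv=(160+xs.max()/2.7,185+(ys.min()+ys.max())/5.4)
for z in(.019,.07,.085):
    p=ray("top",uv,z)[:2]; print(z,"outer edge",p,"radial",(p-C)@e,"centre radial~",(p-C)@e-.012,"across",(p-C)@np.array([-e[1],e[0]]))
print("vertical extent px->mm at .019:",(ys.max()-ys.min())/2.7/547*(.7347-.019)*1000)
E
```

```text
0.0115 [446.94790066 334.13162044]
0.07 [441.21109367 335.94462221]
0.083 [439.79651012 336.39167271]
649 401 434 300 348
0.019 outer edge [0.55271418 0.03747296] radial 0.058036342089316136 centre radial~ 0.04603634208931613 across 0.0033520882442928225
0.07 outer edge [0.55306167 0.03478369] radial 0.06055294271558579 centre radial~ 0.04855294271558579 across 0.004361848076661765
0.085 outer edge [0.55316387 0.03399273] radial 0.061293119370371 centre radial~ 0.049293119370370994 across 0.004658836262652578
vertical extent px->mm at .019: 23.26061344708511
```

With the centre about 46 mm from the axis, the ring lies outside both the pocket (51–79 mm) and the hole (48–82 mm). It must therefore be under the deck, in the tray beside its inner wall. I'll wait half a second and confirm it is at rest, flat and round.

>>> send_rows(
  steps=[
    [0,0,-0.02,0,0,0],
    [0,0,0,0,0,0],
    [0,0,0,0,0,0],
    [0,0,0,0,0,0],
  ],
)

```text
time: 14.78
tool_pos: [0.5136, -0.1022, 0.2309]
tool_rot: [-0.0, 0.791, 0.612, -0.0]
contact_force: [-0.1, -0.3, -0.3]
gripper_width: 1.001
```

```bash
python3 - <<'E'
from go import *
rel((.525,-.0565,.081),-14.5)
im=manip.grab_frame("top")
t=cv2.resize(im[185:405,160:445],None,fx=2.7,fy=2.7)
m=cv2.inRange(cv2.cvtColor(t,cv2.COLOR_BGR2HSV),(12,100,50),(35,255,255));m[:, :380]=0;m[:250]=0;m[400:]=0
ys,xs=np.nonzero(m);print(len(xs),xs.min(),xs.max(),ys.min(),ys.max())
cv2.imwrite("pics/t9.png",cv2.convertScaleAbs(cv2.resize(im[285:335,290:350],None,fx=10,fy=10,interpolation=cv2.INTER_CUBIC),alpha=2))
E
```

```text
t 14.775 pos [ 0.5136 -0.1022  0.2309] yang -14.49 z [-0.001  0.    -1.   ] F [-0.1 -0.3 -0.3] w 1.001
delta tool mm [ 47.1  -0.3 149.9] turn about tool z 0.01
654 401 434 300 347
```

View pics/t9.png

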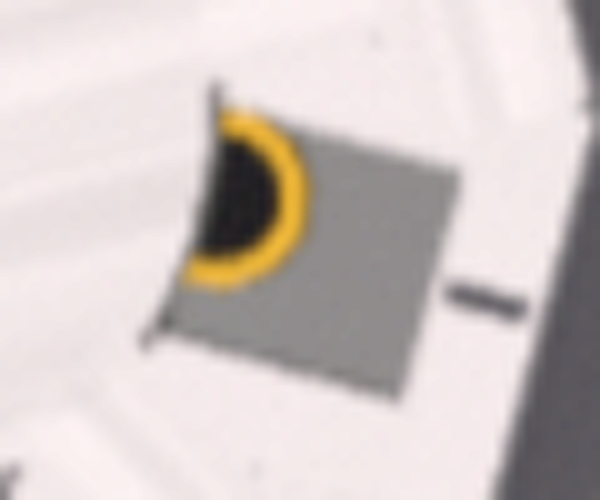

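The ring stands upright on the grey tray floor, seen through the empty pocket, and hasn't moved between the two frames. The arm is clear with forces near zero, so I'm handing in.

```bash
python3 -c "
from plant import manip
print(manip.job_done())"
```

```text
the job is handed in; nothing more can be done
None
```

The bush is in the catch tray and the job is handed in, at about 14.8 s of the 38 s allowed. The hand-in gave no verdict.

- **Wheel:** I gripped the bar knob and turned it about 64.5° with the gate shut. The bush then measured about 1 mm from the hole's centre.
- **Gate:** I gripped the post and pulled it straight out about 48 mm (TCP travel), then released it and lifted clear.
- **Last checks:** The bush stands upright on the tray floor, about 46 mm from the wheel's axis, next to the tray's inner wall. It did not move between two frames 0.6 s apart. The gripper was open and clear, with contact forces near zero.
- **Less certain:** The bush was only partly visible through the pocket, and only from the top camera. The side view was blocked, so its height comes from its position lying outside both the pocket and the hole, not from a second view. The wrist camera put the post about 3 mm from where I had predicted it, which made no difference to the grasp.

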